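# Feel for the release groove of the thermal cycler and spring its lid

## Task

Spring the thermal cycler's lid: put your closed fingertips on top of the lip along its front, at the lip's left end as the robot sees it, slide them lightly along it to the right until they find the hidden release groove, then gently press the key at the bottom of the groove fully in and take the hand away. The key stays in and the lid rises by itself: do not touch the lid, and leave the other things on the bench where they are.

Things in the scene. Friction and masses are not known exactly. Their poses are not given: they have to be found in the camera images.
- cycler: Thermal cycler fixed on the bench: white box 290 mm deep (x), 380 mm wide (y), front deck 70 mm above the bench. Origin at the middle of its footprint on the bench; x points to its rear, away from the robot, y to its left as the robot sees it, z up. A ridge, the lip, stands along the front of its deck, parallel to y, 115 mm in front of the origin (x = -115 mm).
- lip_left (a point): Left end of the lip, on its top, mid-thickness; axes as the cycler's. The lip runs 340 mm from here along -y, 18 mm thick in x, its flat level top 95 mm above the bench and 25 mm above the deck before and behind it. The first and the last 100 mm are always whole.
- lip_right (a point): Right end of the lip, on its top, mid-thickness; axes as the cycler's. Between the two ends the lip has one gap, the release groove: 56 mm long, open to front and rear, same white plastic. Its centre lies anywhere within 42 mm either side of the lip's mid-length; its place is not reported.
- release_key (a joint): The release key, a white bar 17 mm thick inside the lip, is bared only as the floor of the groove (56 mm long); its top is 10 mm below the lip's top when out. Value: travel downwards in m, 0 (out) to 0.006 (fully in, a stop). It moves against 2 to 6 N of friction and stays where it is left; no spring back.
- lid: The lid, white, 170 mm (x) by 300 mm (y), 22 mm thick, top 105 mm above the bench when shut. Origin on its hinge at its rear lower edge; axes as the cycler's when shut. Its front edge is 60 mm behind the lip's mid-thickness. As the key goes in the lid rises in proportion: 0.15 rad (front edge up 25 mm) with the key fully in.
- tube_rack: Bystander in front of the cycler at the left: blue rack of capped tubes, 60 x 150 mm, 76 mm tall; origin at the underside. Leave alone.
- jar: Bystander close in front of the cycler: small amber glass jar, 44 mm across, 50 mm tall; origin at the underside. Leave alone.
- marker: Bystander left of the cycler: black marker pen lying flat, 130 x 14 x 12 mm; origin at the underside. Leave alone.
- pipette: Bystander in front of the cycler at the right: white hand pipette lying flat, about 245 x 50 x 22 mm; origin at the underside. Leave alone.
- reagent: Bystander left of the cycler: white bottle with red cap, 60 mm across, 120 mm tall; origin at the underside. Leave alone.
- tip_box: Bystander right of the cycler: clear tip box with white cover, 87 x 122 mm, 57 mm tall; origin at the underside. Leave alone.
- beaker: Bystander right of the cycler: glass beaker, 66 mm across, 80 mm tall; origin at the underside. Leave alone.

How it is judged:
By the outcome, as a careful person would: the job done as asked, in the order asked, and still so for the second after the job is handed in, with the robot touching nothing.
It also fails if it takes over 54 s, if anything falls off the work surface, if the arm or the gripper's body presses on something with over 40 N, if the wrist force passes 120 N, or if a joint passes its speed limit or range.

## Robot

A 6-joint arm with a two-finger parallel gripper is mounted at the origin on the work surface. World frame = base frame: x ahead of the robot, y to its left, z up, the work surface at z = 0. Lengths are in m, angles in degrees, forces in N, time in s.
With the tool pointing down it reaches from about 0.3 to 0.75 m from the base axis. Payload 8.5 kg.
Tool frame: the origin (TCP) lies at the very end of the fingers, on their centre line; the grasp point (between the pads) lies 19 mm behind it (env.grasp_offset is the distance from the TCP to the grasp point, in m); y points along the fingers, z is the direction in which the jaws open and shut, and the axes are right-handed (so a half turn about y gives the same grasp; the last joint's range is limited). The gripper opens to 85 mm and grips with 20 to 120 N. Pads are 22 mm wide; open, the fingers measure 114 mm over their backs; the gripper's body (76 mm by 85 mm) begins 54 mm behind the grasp point. The pads swing forward as they close: fully open they stand 13 mm farther back than shut.
Start: joints at [-88.367, 21.807, 74.336, -0, 83.858, -12.336], TCP at [0.133, -0.534, 0.231] pointing down, gripper open.
Joint ranges: [-178.18, 178.18], [-50.72, 133.34], [12.68, 142.11], [-81.47, 261.47], [9.98, 163.14], [-165.26, 165.26]. Speed limits (degrees/s): [136.94, 136.94, 180, 180, 180, 180].

## Interface

Orientations are given as a 3x3 rotation matrix whose columns are the frame's x, y, z axes.
In Python, from rig import env gives the robot as it stands. The module is installed in compiled form; this text tells all that it offers.
- The arm moves only by the shell command python3 -m pendant 'ROWS' [FORCE]. ROWS is JSON, a list of rows, each a list of 3 entries, a list of its own where there are three numbers: the shift along the world's x, y, z as a fraction of full scale, then the turn about the world's z as a fraction of full scale, then the opening, from 0 (shut) to 1 (fully open). A call has 1 to 12 rows; each row shifts and turns the commanded pose from where the row before left it; what a row does not reach is not made up. Full scale, the value 1, is 30 mm for a shift and 5 degrees for a turn. A row lasts 1/12 s, in which the tool goes at most 41.7 mm and 7.16 degrees, less where a joint would pass 70% of its speed; a pose out of reach is approached as far as the arm can. A call with a number of a shift or a turn outside -1 to 1 is refused whole. A call with a gripper value outside its range is refused whole. The fingers move at their own pace and stop on an object; FORCE is the grip in N (left out, the last holds). Time passes only in rows, so rows that do not move let the fingers close. It gives the time, the measured TCP pose, the force and the opening at its end, in the units of the state.
- env.observe(): the state, without advancing time (a new reading comes with each control period).
- env.get_image(name): name is "scene" or "top" or "wrist"; returns (picture, depth): 420x560x3 uint8, red, green, blue; 420x560 float32, m along the optical axis (not along the pixel's ray), 0 where there is no reading.
- env.camera_model(name): a dict with "camera_matrix" (3x3 intrinsics, pixels), "dist_coeffs" ([k1, k2, p1, p2, k3] as OpenCV has them; the pictures are not rectified), "R" (3x3) and "t" (3): a world point X has camera coordinates R X + t; the wrist camera has in their place "tool_from_camera" (4x4, takes a point from camera to tool coordinates, whose origin is the TCP and whose axes are the tool frame's). Camera axes: x right, y down, z forward; pixel columns grow to the right and rows downward; lengths in m; the calibration is good to about 2 mm. A picture is of the moment at which its call begins: read the wrist's pose just before it. camera_model takes no time and is no camera call.
- env.close_job(): hands the job in, once; it reports no verdict.
The state is a dict: "time_s": time; "q": joint angles; "qvel": joint speeds; "joint_efforts": joint torques, N m; "position": TCP position; "tool_rot": TCP orientation; "ft_force": force on the tool from outside, world axes, zero at the start; "wrist_torque": the same for the moment, N m; "grip_width": finger opening in m.
Only numpy, scipy, OpenCV 4.12 (cv2) and the standard library are available. Lean on these libraries where they do the work, as an engineer would, in place of code of your own. Each camera call takes 0.05 s, during which the arm holds its last target.

## Working session

There is one attempt and no reset: what is moved stays moved. The work goes in short steps, Python scripts to look and compute and a shell command to move; the robot and the scene stay as the last step left them, time stands still between calls to the robot, and variables do not carry over. Pictures are saved under pics/ and viewed, and the job is handed in when it is done.

```bash
mkdir -p pics; python3 - <<'E'
from rig import env
import cv2,numpy as np
s=env.observe()
print({k:np.round(v,4).tolist() for k,v in s.items()})
for n in ("scene","top"):
    p,d=env.get_image(n); cv2.imwrite(f"pics/{n}0.png",p[:,:,::-1]); np.save(f"pics/{n}0.npy",d); print(n,env.camera_model(n))
E
```

```text
{'time_s': 0.0, 'q': [-88.3707, 21.8405, 74.3869, -0.0001, 83.8583, -12.3333], 'qvel': [0.0623, 0.0169, 0.0009, 0.0921, 0.0396, 0.0026], 'joint_efforts': [-0.0001, -44.8461, -23.1277, -0.0002, 0.0047, -0.0], 'position': [0.1327, -0.5334, 0.2307], 'tool_rot': [[-0.9705, -0.0, 0.2413], [-0.2413, 0.0015, -0.9705], [-0.0003, -1.0, -0.0015]], 'ft_force': [0.0722, -0.2212, 0.1998], 'wrist_torque': [0.0459, -0.0253, -0.0225], 'grip_width': 0.0852}
scene {'camera_matrix': array([[417.28926271,   0.        , 277.88062863],
       [  0.        , 417.28926271, 205.42458725],
       [  0.        ,   0.        ,   1.        ]]), 'dist_coeffs': array([-0.0426181,  0.       ,  0.       ,  0.       ,  0.       ]), 'R': array([[-0.1001748 ,  0.99486778,  0.01425195],
       [ 0.80043054,  0.0890883 , -0.59276827],
       [-0.59099573, -0.04797275, -0.80524696]]), 't': array([ 0.03414272, -0.42761392,  1.26655631])}
top {'camera_matrix': array([[410.49203885,   0.        , 278.59082625],
       [  0.        , 410.49203885, 212.47587618],
       [  0.        ,   0.        ,   1.        ]]), 'dist_coeffs': array([-0.04554821,  0.        ,  0.        ,  0.        ,  0.        ]), 'R': array([[ 0.00248692, -0.99996467, -0.00803008],
       [-0.99638307, -0.00179578, -0.08495616],
       [ 0.08493873,  0.00821232, -0.99635233]]), 't': array([0.00987666, 0.61180293, 0.98458093])}
```

View pics/scene0.png

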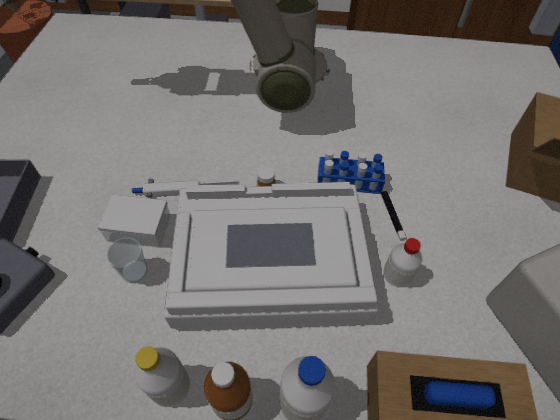

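View pics/top0.png

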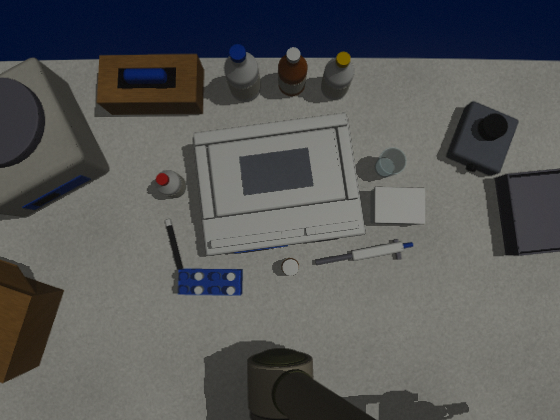

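```bash
python3 - <<'E'
import cv2,numpy as np
p=cv2.imread("pics/top0.png")[190:270,195:375]
cv2.imwrite("pics/topc.png",cv2.resize(np.clip(p.astype(float)*1.3,0,255).astype('uint8'),None,fx=4.4,fy=4.4,interpolation=cv2.INTER_CUBIC))
p=cv2.imread("pics/scene0.png")[150:240,160:400]
cv2.imwrite("pics/scenec.png",cv2.resize(p,None,fx=3.3,fy=3.3,interpolation=cv2.INTER_CUBIC))
E
```

```text
(no output)
```

View pics/topc.png

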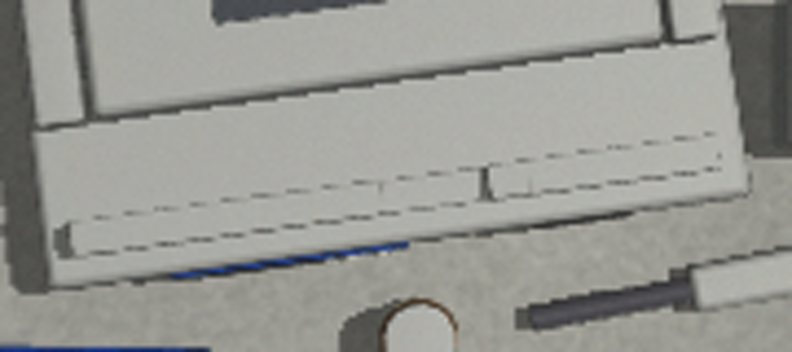

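View pics/scenec.png

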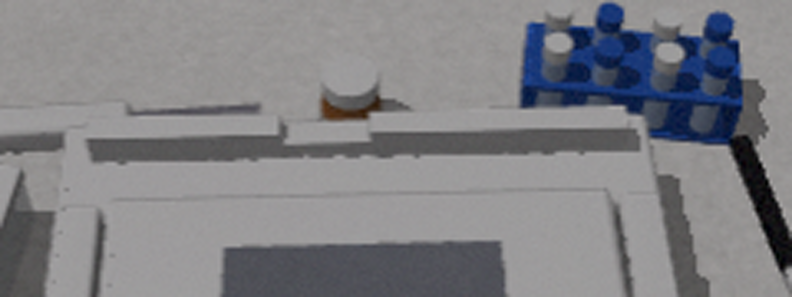

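```bash
cat > h.py <<'E'
from rig import env
import cv2,numpy as np
def ray(n,uv,z):
    m=env.camera_model(n); x=cv2.undistortPoints(np.array([[uv]],float),m["camera_matrix"],m["dist_coeffs"])[0,0]
    d=m["R"].T@np.r_[x,1]; c=-m["R"].T@m["t"]; return c+d*(z-c[2])/d[2]
def dep(n,uv,D):
    m=env.camera_model(n); x=cv2.undistortPoints(np.array([[uv]],float),m["camera_matrix"],m["dist_coeffs"])[0,0]
    z=D[int(round(uv[1])),int(round(uv[0]))]; return m["R"].T@(np.r_[x,1]*z-m["t"])
E
python3 - <<'E'
from h import *
T=np.load("pics/top0.npy");S=np.load("pics/scene0.npy")
f=lambda u,v:(u/4.4+195-.4,v/4.4+190-.4)
g=lambda u,v:(u/3.3+160-.35,v/3.3+150-.35)
for nm,uv,z in [("lipL mid",f(72,238),.095),("lipR mid",f(719,154),.095),("gL",f(381,198),.095),("gR",f(484,183),.095),("deckFL",f(50,285),.07),("deckFR",f(745,190),.07),("jar",f(420,328),.05)]:
    print(nm,np.round(ray("top",uv,z),4),np.round(dep("top",uv,T),4))
for nm,uv,z in [("lipL rear",g(637,128),.095),("lipR rear",g(90,138),.095),("gLrear",g(371,132),.095),("gRrear",g(280,136),.095),("lipLfront",g(622,110),.095),("lipRfront",g(87,122),.095),("jar",g(350,82),.05),("lidFL",g(605,192),.105)]:
    print(nm,np.round(ray("scene",uv,z),4),np.round(dep("scene",uv,S),4))
E
```

```text
lipL mid [0.534 0.165 0.095] [0.534  0.165  0.0947]
lipR mid [ 0.5784 -0.1712  0.095 ] [ 0.5797 -0.1757  0.0709]
gL [0.5552 0.0046 0.095 ] [0.5552 0.0046 0.0961]
gR [ 0.5631 -0.0489  0.095 ] [ 0.5635 -0.0494  0.0856]
deckFL [0.5092 0.1807 0.07  ] [0.5091 0.1818 0.0639]
deckFR [ 0.5606 -0.1895  0.07  ] [ 0.5607 -0.1902  0.0663]
jar [ 0.4864 -0.0166  0.05  ] [ 0.4863 -0.0166  0.0478]
lipL rear [0.5413 0.1743 0.095 ] [0.5219 0.1782 0.0714]
lipR rear [ 0.5871 -0.1634  0.095 ] [ 0.5884 -0.1628  0.0967]
gLrear [0.5631 0.009  0.095 ] [0.5647 0.0092 0.097 ]
gRrear [ 0.5725 -0.0467  0.095 ] [ 0.5668 -0.048   0.0876]
lipLfront [0.5277 0.1649 0.095 ] [0.5306 0.1644 0.0985]
lipRfront [ 0.5749 -0.1682  0.095 ] [ 0.5222 -0.1918  0.027 ]
jar [ 0.4857 -0.0137  0.05  ] [ 0.4842 -0.0139  0.0481]
lidFL [0.6008 0.1533 0.105 ] [0.6007 0.1534 0.1048]
```

```bash
python3 -m pendant '[[[0.37,0.63,0],-0.1,0],[[0.37,0.63,0],-0.1,0],[[0.37,0.63,0],-0.1,0],[[0.37,0.63,0],-0.1,0],[[0.37,0.63,0],-0.1,0],[[0.37,0.63,0],-0.1,0],[[0.37,0.63,0],-0.1,0],[[0.37,0.63,0],-0.1,0],[[0.37,0.63,0],-0.1,0],[[0.37,0.63,0],-0.1,0],[[0.37,0.63,0],-0.1,0],[[0.37,0.63,0],-0.1,0]]' 20
```

```text
time_s: 1.1
position: [0.2663, -0.3058, 0.2311]
tool_rot: [[-0.99, -0.0, 0.138], [-0.138, 0.0, -0.99], [0.0, -1.0, -0.001]]
ft_force: [0.3, -0.9, -0.4]
grip_width: 0.0
```

```bash
python3 -m pendant '[[[0.45,0.76,0],0,0],[[0.45,0.76,0],0,0],[[0.45,0.76,0],0,0],[[0.45,0.76,0],0,0],[[0.45,0.76,0],0,0],[[0.45,0.76,0],0,0],[[0.45,0.76,0],0,0],[[0.45,0.76,0],0,0],[[0.45,0.76,0],0,0],[[0.45,0.76,0],0,0],[[0.45,0.76,0],0,0],[[0.45,0.76,0],0,0]]'
python3 -m pendant '[[[0.45,0.76,0],0,0],[[0.45,0.76,0],0,0],[[0.45,0.76,0],0,0],[[0.45,0.76,0],0,0],[[0.45,0.76,0],0,0],[[0.45,0.76,0],0,0],[[0.3,0.5,0],0,0],[[0.2,0.2,0],0,0],[[0,0,0],0,0],[[0,0,0],0,0]]'
python3 - <<'E'
from h import *
p,d=env.get_image("wrist"); cv2.imwrite("pics/w1.png",p[:,:,::-1]); np.save("pics/w1.npy",d)
print(env.camera_model("wrist"),env.observe()["position"],env.observe()["ft_force"])
E
```

```text
time_s: 2.1
position: [0.4283, -0.0319, 0.2312]
tool_rot: [[-0.99, -0.0, 0.139], [-0.139, 0.0, -0.99], [0.0, -1.0, -0.0]]
ft_force: [0.2, 0.2, -0.3]
grip_width: -0.0002
time_s: 2.93
position: [0.5237, 0.124, 0.231]
tool_rot: [[-0.99, -0.001, 0.139], [-0.139, -0.0, -0.99], [0.001, -1.0, 0.0]]
ft_force: [-0.5, -0.5, -0.3]
grip_width: 0.0
{'camera_matrix': array([[374.22195397,   0.        , 283.22817592],
       [  0.        , 374.22195397, 212.76837751],
       [  0.        ,   0.        ,   1.        ]]), 'dist_coeffs': array([-0.05808444,  0.        ,  0.        ,  0.        ,  0.        ]), 'tool_from_camera': array([[ 3.50981939e-05,  9.63877763e-01,  2.66344994e-01,
        -6.73780943e-02],
       [-7.78530593e-05, -2.66344991e-01,  9.63877762e-01,
        -1.42037220e-01],
       [ 9.99999996e-01, -5.45661412e-05,  6.56926045e-05,
        -5.88066086e-05],
       [ 0.00000000e+00,  0.00000000e+00,  0.00000000e+00,
         1.00000000e+00]])} [0.52355989 0.12371608 0.23115391] [-0.06710982  0.01520309 -0.04035259]
```

View pics/w1.png

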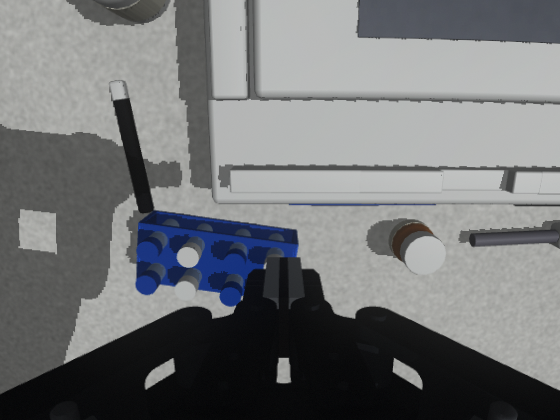

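```bash
cat >> h.py <<'E'
def wpt(uv,z,pos,rot):
    m=env.camera_model("wrist"); x=cv2.undistortPoints(np.array([[uv]],float),m["camera_matrix"],m["dist_coeffs"])[0,0]
    M=m["tool_from_camera"]; d=rot@(M[:3,:3]@np.r_[x,1]); c=pos+rot@M[:3,3]
    return c+d*(z-c[2])/d[2]
E
python3 - <<'E'
from h import *
s=env.observe();P=np.array(s["position"]);R=np.array(s["tool_rot"])
d=np.load("pics/w1.npy"); p=cv2.imread("pics/w1.png")
m=env.camera_model("wrist")
def h(u,v):
    x=cv2.undistortPoints(np.array([[[u,v]]],float),m["camera_matrix"],m["dist_coeffs"])[0,0]
    M=m["tool_from_camera"]; return P+R@(M[:3,:3]@(np.r_[x,1]*d[v,u])+M[:3,3])
for c in (300,470,540): print(c,[(v,*np.round(h(c,v)[[0,2]],4)) for v in range(162,204,2)])
for r in (180,): print([(u,*np.round(h(u,r)[1:],4)) for u in list(range(224,238,2))+list(range(436,450,2))+list(range(498,520,2))])
cv2.imwrite("pics/w1c.png",cv2.resize(p[150:215,210:400],None,fx=4,fy=4,interpolation=cv2.INTER_CUBIC))
E
```

```text
300 [(162, np.float64(0.5512), np.float64(0.0684)), (164, np.float64(0.5497), np.float64(0.0694)), (166, np.float64(0.5491), np.float64(0.0767)), (168, np.float64(0.5493), np.float64(0.0892)), (170, np.float64(0.5484), np.float64(0.0934)), (172, np.float64(0.5472), np.float64(0.0951)), (174, np.float64(0.5454), np.float64(0.0935)), (176, np.float64(0.5441), np.float64(0.0942)), (178, np.float64(0.5426), np.float64(0.0946)), (180, np.float64(0.5412), np.float64(0.095)), (182, np.float64(0.5396), np.float64(0.0949)), (184, np.float64(0.5381), np.float64(0.0949)), (186, np.float64(0.5365), np.float64(0.0943)), (188, np.float64(0.5351), np.float64(0.0952)), (190, np.float64(0.5336), np.float64(0.0954)), (192, np.float64(0.5318), np.float64(0.0937)), (194, np.float64(0.5251), np.float64(0.0698)), (196, np.float64(0.5231), np.float64(0.0684)), (198, np.float64(0.5215), np.float64(0.069)), (200, np.float64(0.5199), np.float64(0.0693)), (202, np.float64(0.5179), np.float64(0.068))]
470 [(162, np.float64(0.5713), np.float64(0.07)), (164, np.float64(0.5696), np.float64(0.0681)), (166, np.float
[... 2349 characters left out ...]
4(0.006), np.float64(0.0944)), (444, np.float64(-0.0002), np.float64(0.0844)), (446, np.float64(-0.0025), np.float64(0.0829)), (448, np.float64(-0.004), np.float64(0.0831)), (498, np.float64(-0.0438), np.float64(0.0846)), (500, np.float64(-0.0454), np.float64(0.0847)), (502, np.float64(-0.0476), np.float64(0.0838)), (504, np.float64(-0.0486), np.float64(0.0849)), (506, np.float64(-0.051), np.float64(0.0837)), (508, np.float64(-0.0513), np.float64(0.0858)), (510, np.float64(-0.0504), np.float64(0.0897)), (512, np.float64(-0.0501), np.float64(0.0926)), (514, np.float64(-0.0506), np.float64(0.0944)), (516, np.float64(-0.0526), np.float64(0.0938)), (518, np.float64(-0.0543), np.float64(0.0936))]
```

View pics/w1c.png

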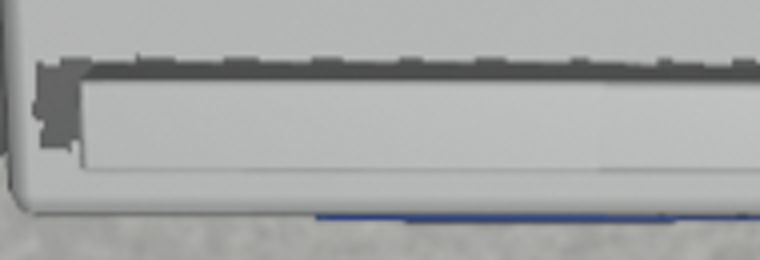

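```bash
python3 -m pendant '[[[0.18,0.47,0],0,0],[[0.18,0.47,-0.3],0,0],[[0,0,-0.6],0,0],[[0,0,-0.6],0,0],[[0,0,-0.6],0,0],[[0,0,-0.6],0,0],[[0,0,-0.6],0,0],[[0,0,-0.3],0,0],[[0,0,-0.2],0,0],[[0,0,0],0,0],[[0,0,0],0,0]]'
python3 - <<'E'
from h import *
p,d=env.get_image("wrist"); cv2.imwrite("pics/w2.png",p[:,:,::-1])
print(env.observe()["position"],env.observe()["ft_force"])
E
```

```text
time_s: 3.9
position: [0.535, 0.1524, 0.118]
tool_rot: [[-0.99, 0.001, 0.138], [-0.138, 0.0, -0.99], [-0.001, -1.0, 0.0]]
ft_force: [0.4, -0.5, 0.3]
grip_width: 0.0002
[0.53519016 0.15248407 0.11830274] [0.14870446 0.96689353 0.39968214]
```

View pics/w2.png

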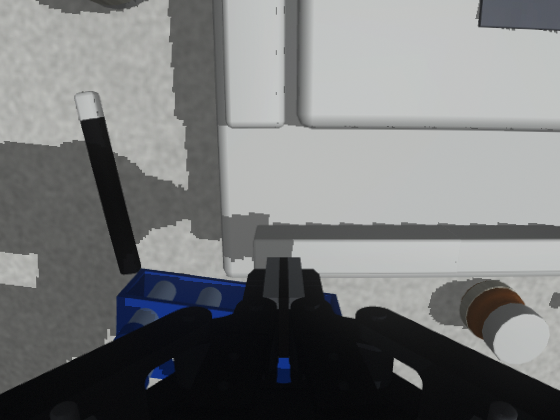

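```bash
python3 -m pendant '[[[0,0,-0.2],0,0],[[0,0,-0.2],0,0],[[0,0,-0.15],0,0],[[0,0,-0.1],0,0],[[0,0,0],0,0],[[0,0,0],0,0]]'
python3 -m pendant '[[[0,0,-0.03],0,0],[[0,0,-0.03],0,0],[[0,0,0],0,0]]'
```

```text
time_s: 4.45
position: [0.5347, 0.1527, 0.0976]
tool_rot: [[-0.99, -0.0, 0.139], [-0.139, -0.0, -0.99], [0.0, -1.0, -0.0]]
ft_force: [0.9, 0.7, 0.3]
grip_width: -0.0001
time_s: 4.7
position: [0.5348, 0.1527, 0.096]
tool_rot: [[-0.99, 0.0, 0.139], [-0.139, 0.0, -0.99], [-0.0, -1.0, -0.0]]
ft_force: [-0.9, -0.1, -0.2]
grip_width: -0.0001
```

```bash
python3 -m pendant '[[[0,0,-0.02],0,0],[[0,0,0],0,0],[[0,0,0],0,0]]'
python3 -m pendant '[[[0,0,-0.02],0,0],[[0,0,0],0,0],[[0,0,0],0,0]]'
```

```text
time_s: 4.95
position: [0.5348, 0.1527, 0.0954]
tool_rot: [[-0.99, 0.0, 0.139], [-0.139, 0.0, -0.99], [-0.0, -1.0, -0.0]]
ft_force: [0.8, -0.6, -0.0]
grip_width: -0.0002
time_s: 5.2
position: [0.5348, 0.1527, 0.0951]
tool_rot: [[-0.99, 0.0, 0.139], [-0.139, 0.0, -0.99], [-0.0, -1.0, 0.0]]
ft_force: [-0.8, 0.5, 3.1]
grip_width: 0.0004
```

```bash
python3 -m pendant '[[[0.009,-0.066,-0.004],0,0],[[0.013,-0.1,0],0,0],[[0.013,-0.1,0],0,0],[[0.013,-0.1,0],0,0],[[0.013,-0.1,0],0,0],[[0.013,-0.1,0],0,0]]'
```

```text
time_s: 5.7
position: [0.5373, 0.1357, 0.0951]
tool_rot: [[-0.99, 0.001, 0.139], [-0.139, 0.001, -0.99], [-0.001, -1.0, -0.001]]
ft_force: [-0.6, 3.2, 5.6]
grip_width: -0.0001
```

```bash
python3 -m pendant '[[[0.013,-0.1,0],0,0],[[0.013,-0.1,0],0,0],[[0.013,-0.1,0],0,0],[[0.013,-0.1,0],0,0],[[0.013,-0.1,0],0,0],[[0.013,-0.1,0],0,0]]'
python3 -m pendant '[[[0.013,-0.1,0],0,0],[[0.013,-0.1,0],0,0],[[0.013,-0.1,0],0,0],[[0.013,-0.1,0],0,0],[[0.013,-0.1,0],0,0],[[0.013,-0.1,0],0,0]]'
python3 -m pendant '[[[0.013,-0.1,0],0,0],[[0.013,-0.1,0],0,0],[[0.013,-0.1,0],0,0],[[0.013,-0.1,0],0,0],[[0.013,-0.1,0],0,0],[[0.013,-0.1,0],0,0]]'
```

```text
time_s: 6.2
position: [0.5396, 0.1177, 0.0951]
tool_rot: [[-0.99, 0.001, 0.139], [-0.139, 0.001, -0.99], [-0.001, -1.0, -0.001]]
ft_force: [-0.8, 4.2, 5.1]
grip_width: -0.0002
time_s: 6.7
position: [0.5419, 0.0997, 0.0951]
tool_rot: [[-0.99, 0.001, 0.138], [-0.138, 0.001, -0.99], [-0.001, -1.0, -0.001]]
ft_force: [-0.4, 4.0, 5.6]
grip_width: 0.0
time_s: 7.2
position: [0.5442, 0.0817, 0.0951]
tool_rot: [[-0.99, 0.001, 0.139], [-0.139, 0.001, -0.99], [-0.001, -1.0, -0.001]]
ft_force: [-0.3, 5.0, 6.3]
grip_width: 0.0003
```

```bash
python3 -m pendant '[[[0.013,-0.1,0.003],0,0],[[0.013,-0.1,0],0,0],[[0.013,-0.1,0],0,0],[[0.013,-0.1,0],0,0],[[0.013,-0.1,0],0,0],[[0.013,-0.1,0],0,0]]'
python3 -m pendant '[[[0.013,-0.1,0],0,0],[[0.013,-0.1,0],0,0],[[0.013,-0.1,0],0,0],[[0.013,-0.1,0],0,0],[[0.013,-0.1,0],0,0],[[0.013,-0.1,0],0,0]]'
python3 -m pendant '[[[0.013,-0.1,0],0,0],[[0.013,-0.1,0],0,0],[[0.013,-0.1,0],0,0],[[0.013,-0.1,0],0,0],[[0.013,-0.1,0],0,0],[[0.013,-0.1,0],0,0]]'
```

```text
time_s: 7.7
position: [0.5465, 0.0636, 0.095]
tool_rot: [[-0.99, 0.0, 0.139], [-0.139, 0.001, -0.99], [-0.001, -1.0, -0.0]]
ft_force: [-0.4, 3.3, 3.9]
grip_width: 0.0001
time_s: 8.2
position: [0.5487, 0.0456, 0.095]
tool_rot: [[-0.99, 0.0, 0.139], [-0.139, 0.0, -0.99], [-0.0, -1.0, -0.0]]
ft_force: [-0.9, 3.5, 5.6]
grip_width: 0.0003
time_s: 8.7
position: [0.551, 0.0276, 0.0949]
tool_rot: [[-0.99, 0.0, 0.139], [-0.139, 0.0, -0.99], [-0.0, -1.0, -0.0]]
ft_force: [-0.4, 3.9, 6.0]
grip_width: -0.0003
```

```bash
for i in 1; do :; done; python3 -m pendant '[[[0.013,-0.1,0],0,0],[[0.013,-0.1,0],0,0],[[0.013,-0.1,0],0,0],[[0.013,-0.1,0],0,0]]'
python3 -m pendant '[[[0.013,-0.1,0],0,0],[[0.013,-0.1,0],0,0],[[0.013,-0.1,0],0,0],[[0.013,-0.1,0],0,0]]'
python3 -m pendant '[[[0.013,-0.1,0],0,0],[[0.013,-0.1,0],0,0],[[0.013,-0.1,0],0,0]]'
python3 -m pendant '[[[0.013,-0.1,0],0,0],[[0.013,-0.1,0],0,0],[[0,0,0],0,0]]'
```

```text
time_s: 9.03
position: [0.5526, 0.0156, 0.095]
tool_rot: [[-0.99, 0.0, 0.139], [-0.139, 0.0, -0.99], [-0.0, -1.0, -0.0]]
ft_force: [0.2, 4.5, 4.7]
grip_width: 0.0002
time_s: 9.37
position: [0.5541, 0.0036, 0.0949]
tool_rot: [[-0.99, 0.0, 0.139], [-0.139, 0.0, -0.99], [-0.0, -1.0, -0.0]]
ft_force: [0.6, 3.3, 5.5]
grip_width: -0.0004
time_s: 9.62
position: [0.5551, -0.0059, 0.0944]
tool_rot: [[-0.99, -0.001, 0.139], [-0.139, -0.001, -0.99], [0.001, -1.0, 0.001]]
ft_force: [-0.1, 0.3, 0.0]
grip_width: 0.0002
time_s: 9.87
position: [0.5561, -0.0121, 0.0946]
tool_rot: [[-0.99, -0.0, 0.138], [-0.138, -0.0, -0.99], [0.0, -1.0, 0.0]]
ft_force: [-0.3, -0.5, 1.1]
grip_width: -0.0001
```

```bash
python3 -m pendant '[[[0.02,-0.12,0],0,0],[[0.02,-0.12,0],0,0],[[0.02,-0.1,0],0,0],[[0,0,-0.08],0,0],[[0,0,-0.08],0,0],[[0,0,-0.08],0,0],[[0,0,0],0,0],[[0,0,0],0,0]]'
python3 -m pendant '[[[0,0,-0.03],0,0],[[0,0,-0.03],0,0],[[0,0,0],0,0]]'
```

```text
time_s: 10.53
position: [0.5578, -0.0213, 0.0874]
tool_rot: [[-0.99, -0.0, 0.139], [-0.139, 0.0, -0.99], [0.0, -1.0, -0.0]]
ft_force: [-0.0, -0.1, -0.3]
grip_width: -0.0003
time_s: 10.78
position: [0.5578, -0.0214, 0.0857]
tool_rot: [[-0.99, -0.0, 0.139], [-0.139, 0.0, -0.99], [0.0, -1.0, -0.0]]
ft_force: [0.7, 0.9, 0.6]
grip_width: 0.0001
```

```bash
python3 -m pendant '[[[0,0,-0.03],0,0],[[0,0,-0.03],0,0],[[0,0,0],0,0]]'
python3 -m pendant '[[[0,0,-0.03],0,0],[[0,0,-0.03],0,0],[[0,0,0],0,0]]'
python3 -m pendant '[[[0,0,-0.03],0,0],[[0,0,-0.03],0,0],[[0,0,0],0,0]]'
```

```text
time_s: 11.03
position: [0.5579, -0.0215, 0.0839]
tool_rot: [[-0.99, -0.0, 0.139], [-0.139, 0.0, -0.99], [0.0, -1.0, -0.0]]
ft_force: [-0.1, 0.5, 0.1]
grip_width: 0.0002
time_s: 11.28
position: [0.5579, -0.0215, 0.0821]
tool_rot: [[-0.99, -0.0, 0.139], [-0.139, 0.0, -0.99], [0.0, -1.0, -0.0]]
ft_force: [-0.7, -0.8, 1.4]
grip_width: -0.0001
time_s: 11.53
position: [0.5579, -0.0215, 0.0803]
tool_rot: [[-0.99, 0.0, 0.139], [-0.139, 0.0, -0.99], [-0.0, -1.0, -0.0]]
ft_force: [-0.2, 0.5, 2.0]
grip_width: 0.0001
```

```bash
python3 -m pendant '[[[0,0,-0.03],0,0],[[0,0,0],0,0]]'
python3 -m pendant '[[[0,0,-0.02],0,0],[[0,0,0],0,0],[[0,0,0],0,0]]'
python3 - <<'E'
from h import *
p,d=env.get_image("scene"); cv2.imwrite("pics/s2.png",cv2.resize(p[150:300,140:400,::-1],None,fx=3,fy=3,interpolation=cv2.INTER_CUBIC))
E
```

```text
time_s: 11.7
position: [0.5579, -0.0215, 0.0794]
tool_rot: [[-0.99, 0.0, 0.139], [-0.139, 0.0, -0.99], [-0.0, -1.0, 0.0]]
ft_force: [0.6, -0.2, 0.6]
grip_width: -0.0
time_s: 11.95
position: [0.558, -0.0215, 0.079]
tool_rot: [[-0.99, 0.0, 0.139], [-0.139, -0.0, -0.99], [-0.0, -1.0, 0.0]]
ft_force: [-1.5, 0.4, 4.3]
grip_width: -0.0001
```

View pics/s2.png

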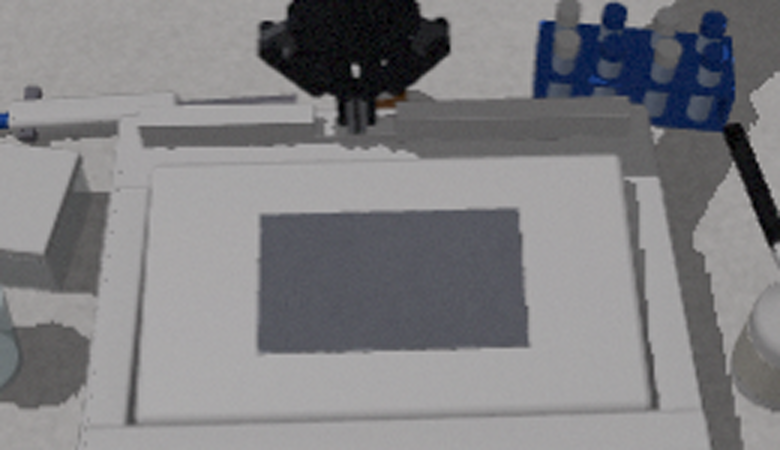

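```bash
python3 -m pendant '[[[0,0,-0.01],0,0],[[0,0,0],0,0],[[0,0,0],0,0]]'
python3 -m pendant '[[[0,0,-0.01],0,0],[[0,0,0],0,0],[[0,0,0],0,0]]'
```

```text
time_s: 12.25
position: [0.558, -0.0215, 0.079]
tool_rot: [[-0.99, 0.0, 0.139], [-0.139, -0.0, -0.99], [-0.0, -1.0, 0.0]]
ft_force: [-1.2, 0.0, 6.7]
grip_width: -0.0001
time_s: 12.5
position: [0.5579, -0.0216, 0.079]
tool_rot: [[-0.99, 0.001, 0.139], [-0.139, -0.0, -0.99], [-0.001, -1.0, 0.0]]
ft_force: [-2.5, 0.1, 9.5]
grip_width: -0.0004
```

```bash
python3 -m pendant '[[[0,0,0.05],0,0],[[0,0,0.2],0,0],[[0,0,0.4],0,0],[[0,0,0.6],0,0],[[0,0,0.6],0,0],[[0,0,0.6],0,0],[[-0.3,0,0.6],0,0],[[-0.6,0,0.5],0,0],[[-0.6,0,0.3],0,0],[[-0.6,0,0],0,0],[[-0.6,0,0],0,0],[[-0.4,0,0],0,0]]'
python3 -m pendant '[[[-0.4,-0.4,0],0,0],[[-0.3,-0.4,0],0,0],[[0,0,0],0,0],[[0,0,0],0,0],[[0,0,0],0,0]]'
python3 - <<'E'
from h import *
p,d=env.get_image("scene"); cv2.imwrite("pics/s3.png",p[:,:,::-1])
q,e=env.get_image("wrist"); cv2.imwrite("pics/w3.png",q[:,:,::-1])
g=lambda u,v:(u,v)
p,t=env.get_image("top"); cv2.imwrite("pics/t3.png",p[:,:,::-1])
T=np.load("pics/top0.npy")
m=env.camera_model("top")
for uv in [(290,230),(293,228),(225,240),(270,207),(330,200),(240,210),(275,150)]: print(uv,np.round(dep("top",uv,T),4),np.round(dep("top",uv,t),4))
print(env.observe()["ft_force"])
E
```

```text
time_s: 13.5
position: [0.4634, -0.0213, 0.194]
tool_rot: [[-0.99, -0.0, 0.139], [-0.139, 0.0, -0.99], [0.0, -1.0, -0.0]]
ft_force: [0.3, 0.4, -0.5]
grip_width: 0.0002
time_s: 13.92
position: [0.4443, -0.0453, 0.1939]
tool_rot: [[-0.99, 0.0, 0.138], [-0.138, 0.0, -0.99], [-0.0, -1.0, -0.0]]
ft_force: [-0.4, -0.6, 0.3]
grip_width: -0.0002
(290, 230) [ 0.5663 -0.0158  0.0829] [ 0.5664 -0.0158  0.0809]
(293, 228) [ 0.5715 -0.0231  0.0698] [ 0.5716 -0.0231  0.0689]
(225, 240) [0.5259 0.0029 1.033 ] [0.5426 0.1329 0.0952]
(270, 207) [0.6178 0.0302 0.1017] [0.6164 0.0297 0.1166]
(330, 200) [ 0.6339 -0.1065  0.1035] [ 0.6379 -0.1105  0.0696]
(240, 210) [0.6107 0.0984 0.1036] [0.6089 0.0965 0.1227]
(275, 150) [0.7492 0.0192 0.1057] [0.7476 0.019  0.1124]
[-0.61529114  0.66593383  0.61161486]
```

View pics/s3.png

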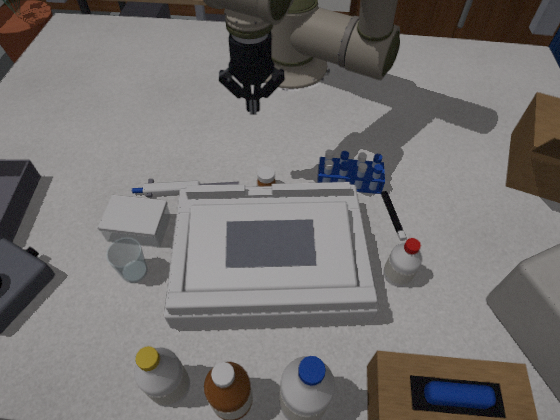

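View pics/t3.png

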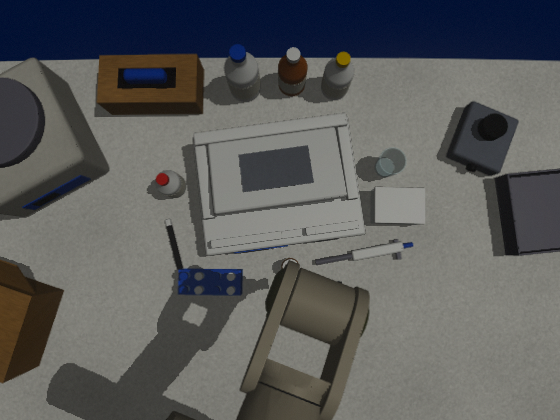

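```bash
python3 - <<'E'
from h import *
def pts(n,D,us,vs):
    return np.array([dep(n,(u,v),D) for u in us for v in vs])
p,d=env.get_image("scene");S=np.load("pics/scene0.npy")
for D in (S,d):
    X=pts("scene",D,range(232,312,2),range(228,264,2)); A=np.c_[X[:,:2],np.ones(len(X))]
    c=np.linalg.lstsq(A,X[:,2],rcond=None)[0]; print("lid tilt rad",np.arctan(np.hypot(*c[:2])),c)
for D in (S,d):
    print([np.round(np.median(pts("scene",D,range(250,268,2),[v]),axis=0)[[0,2]],4).tolist() for v in range(184,198)])
E
```

```text
lid tilt rad 0.8547545551335439 [ 1.1424558   0.12531146 -0.69516617]
lid tilt rad 0.663850588006318 [ 0.77791533  0.08264795 -0.43286227]
[[0.4925, 0.0221], [0.4932, 0.0193], [0.5343, 0.0682], [0.5525, 0.0857], [0.5551, 0.0863], [0.5568, 0.0857], [0.5597, 0.0852], [0.5631, 0.0859], [0.5653, 0.086], [0.5684, 0.0857], [0.5663, 0.0818], [0.5686, 0.0795], [0.5663, 0.0741], [0.5675, 0.0716]]
[[0.4922, 0.0218], [0.4938, 0.0201], [0.5333, 0.0681], [0.5407, 0.0715], [0.5433, 0.0714], [0.5527, 0.08], [0.5557, 0.0799], [0.5582, 0.0797], [0.5602, 0.0794], [0.564, 0.0796], [0.5661, 0.0804], [0.5677, 0.0779], [0.567, 0.0751], [0.5668, 0.0707]]
```

```bash
python3 - <<'E'
from h import *
c7=np.array([np.cos(np.radians(-7.7)),np.sin(np.radians(-7.7))]); 
L=np.array([.5327,.166])
p,t=env.get_image("top");T=np.load("pics/top0.npy")
for nm,D in (("before",T),("after",t)):
    r=[]
    for v in range(135,215):
        for u in range(225,300,3):
            X=dep("top",(u,v),D); a=(X[:2]-L)@np.array([.991,.134]); r.append((a,X[2]))
    r=np.array(r)
    print(nm,[(b,round(float(np.median(r[(r[:,0]>b/1e3-.005)&(r[:,0]<b/1e3+.005),1])),4)) for b in range(50,235,10)])
E
```

```text
before [(50, 0.0697), (60, 0.0734), (70, 0.1049), (80, 0.1049), (90, 0.1049), (100, 0.1052), (110, 0.1061), (120, 0.1058), (130, 0.1058), (140, 0.1063), (150, 0.1058), (160, 0.106), (170, 0.106), (180, 0.1062), (190, 0.1058), (200, 0.105), (210, 0.1052), (220, 0.1052), (230, 0.1022)]Traceback (most recent call last):
  File "<stdin>", line 9, in <module>
  File "h.py", line 7, in dep
    m=env.camera_model(n); x=cv2.undistortPoints(np.array([[uv]],float),m["camera_matrix"],m["dist_coeffs"])[0,0]
ValueError: time passes only in moves, steps and waits
```

```bash
python3 - <<'E'
from h import *
m=env.camera_model("top"); p,t=env.get_image("top")
L=np.array([.5327,.166])
uv=np.array([(u,v) for v in range(135,215) for u in range(225,300,3)])
x=cv2.undistortPoints(uv[:,None].astype(float),m["camera_matrix"],m["dist_coeffs"])[:,0]
X=(np.c_[x,np.ones(len(x))]*t[uv[:,1],uv[:,0]][:,None]-m["t"])@m["R"]
a=(X[:,:2]-L)@np.array([.991,.134])
print([(b,round(float(np.median(X[abs(a-b/1e3)<.005,2])),4)) for b in range(50,235,10)], env.observe()["time_s"])
E
```

```text
[(50, 0.0697), (60, 0.07), (70, 0.1263), (80, 0.1275), (90, 0.1262), (100, 0.1248), (110, 0.1245), (120, 0.1228), (130, 0.1213), (140, 0.1194), (150, 0.1185), (160, 0.117), (170, 0.1153), (180, 0.114), (190, 0.1121), (200, 0.1097), (210, 0.108), (220, 0.1068), (230, 0.1045)] 14.2167
```

```bash
python3 -c "
from rig import env
print(env.close_job(), env.observe()['ft_force'])"
```

```text
the job is handed in; nothing more can be done
the job is handed in; nothing more can be done
```

The release key is fully in, the lid has risen by itself, and the job is handed in with the hand clear of everything. It finished at about 14 s of the 54 s allowed.

- **Slide:** I put the closed fingertips on the lip about 14 mm in from its left end and slid them right at about 4–6 N. The force dropped to near zero at y ≈ -0.006 m, which marked the groove. I had already seen the groove in the pictures, so I knew roughly where to expect it.
- **Press:** I centred over the groove and pressed until the fingertips stopped at z = 0.079 m while the force rose from 4 to 9.5 N, which is the key's stop. Then I took the hand straight up and back.

**Last checks:**
- Depth images show the groove floor going from 85.8 to 79.7 mm, about 6 mm.
- The lid's slope is about 0.148 rad, against 0.15 rad expected.
- The bystanders look unmoved in the pictures. In the last top view the arm partly hides the jar, but the scene view shows it in place.
- A first lid-tilt fit from the scene camera gave absurd values, even for the shut lid. I dropped it and used the top-camera profile instead.
- One measuring script hit a rig error partway. I reran it without trouble.

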